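Hang a swinging vial rack still in the dryer trough

ROBOT

A 6-joint arm with a two-finger parallel gripper is mounted at the origin on the work surface. World frame = base frame: x ahead of the robot, y to its left, z up, the work surface at z = 0. Lengths are in m, angles in rad, forces in N, time in s.
With the tool pointing down it reaches from about 0.35 to 0.725 m from the base axis. Payload 4.3 kg.
Tool frame: the origin (TCP) lies at the centre of the arm's flange, where the gripper is bolted on; the fingertips stand 173 mm ahead of it and the grasp point (between the pads) lies 155 mm ahead of it (manip.tcp_to_grasp is the distance from the TCP to the grasp point, in m); z points along the fingers, y is the line along which they close (so a half turn about z gives the same grasp; the last joint's range is limited). The gripper opens to 85 mm and grips with 20 to 120 N. Pads are 22 mm wide; open, the fingers measure 114 mm over their backs; the gripper's body (76 mm by 85 mm) begins 54 mm behind the grasp point. The pads swing forward as they close: fully open they stand 13 mm farther back than shut.
Start: joints at [-1.269, 0.377, 0.081, 1.274, 0, 1.46], TCP at [0.23, -0.527, 0.405] pointing down, gripper open.
Joint ranges: [-2.72, 2.72], [-0.84, 1.66], [-1.02, 1.22], [-1.77, 2.12], [-1.37, 1.28], [-3.14, 3.14]. Speed limits (rad/s): [2.57, 2.57, 3.14, 3.14, 3.14, 3.14].

INTERFACE

Orientations are given as a unit quaternion [x, y, z, w].
In Python, from bench import manip, camera gives the robot as it stands. The module is installed in compiled form; this text tells all that it offers.
- The arm moves only by the tool apply_moves, never from a script. Its argument "increments" is a list of rows, each a list of 4 numbers: the shift along the tool's x, y, z each as a share of 400 mm, from -1 to 1, then the turn about the tool's z as a share of 120 degrees, from -1 to 1. A call has 1 to 20 rows; each row is the pose to reach, as a shift and turn from the pose commanded when the call began, along the tool's axes at that moment; what a row does not reach only later rows make up. A row lasts 1/8 s, in which the tool goes at most 62.5 mm and 10.7 degrees, less where a joint would pass 70% of its speed; a pose out of reach is approached as far as the arm can. A call with a number of a shift or a turn outside -1 to 1 is refused whole. A call with a gripper value outside its range is refused whole. "fingers" is the opening, from -1 (shut) to 1 (fully open), set as the call begins (left out, the last holds). The fingers move at their own pace and stop on an object; "grip_force" is the grip in N (left out, the last holds). Time passes only in rows, so rows that repeat a pose let the fingers close. It gives the time, the measured TCP pose, the force, the opening and the grip force at its end, in the units of the state.
- manip.read_state(): the state, without advancing time (a new reading comes with each control period).
- camera(name): name is "scene" or "side" or "wrist"; returns a dict with "color" (480x640x3 uint8, red, green, blue), "z_map" (480x640 float32, m along the optical axis (not along the pixel's ray), 0 where there is no reading), "fx", "fy", "cx", "cy" (pixels), "position" and "attitude" of the camera in the world. Camera axes: x right, y down, z forward; pixel columns grow to the right and rows downward; lengths in m; the calibration is good to about 2 mm. A picture is of the moment at which its call begins.
- manip.close_job(): hands the job in; it is judged then, once.
The state is a dict: "t": time; "joint_positions": joint angles; "qd": joint speeds; "joint_torque": joint torques, N m; "tool_pos": TCP position; "tcp_rot": TCP orientation; "force": force on the tool from outside, world axes, zero at the start; "wrist_torque": the same for the moment, N m; "grip_width": finger opening in m; "gripper_force": force on a finger pad.
Only numpy, scipy, OpenCV 4.12 (cv2) and the standard library are available. Lean on these libraries where they do the work, as an engineer would, in place of code of your own. Each camera call takes 0.05 s, during which the arm holds its last target. There are 200 camera calls.

TASK

Take the blue vial rack off the drain stand by its orange grip (it hangs freely on an axle and swings hard once it slips off the end stop), carry it to the green dryer trough, line it up lengthwise over the middle and damp the swing until it has hung level and still for 2 seconds just above the rim. Then lower it so that its base is well inside the trough but touches neither floor nor walls, keep it hanging level and still there for 3 seconds, and finish while still holding it there. Never touch the rack itself with the hand, tip it far enough to lose vials, set it down on the bench, or knock it or the hand against the stand or the trough, and leave the amber bottle, the white jar and the dishes where they are.

Things in the scene. Friction and masses are not known exactly. Their poses are not given: they have to be found in the camera images.
- handle: Loose carrying grip: upright orange block, 26 mm along x, 44 mm along y, from 8 mm below to 52 mm above the origin; pinch it from above across its x faces, 30 mm above the origin. Origin: middle of a steel axle (158 mm long, ends 16 mm square) along its y. Mass 0.12 kg. At the start the axle ends sit in the stand's slots (28 mm deep above the axle's centre, 18 mm wide): lift straight up.
- rack: Blue vial rack hung by inverted-V hangers on the grip's axle, swinging freely about their shared y axis. Origin on the axle, same as the grip's. Base 320 mm (x) by 70 mm (y), underside 100 mm below the axle; vials on both ends. Level when z is vertical. Mass 0.55 kg +-25 %, centre 62 mm below the axle; swings like a simple pendulum 0.301 m long, period 1.10 s, calms by itself only in minutes.
- rack_base (a point): Middle of the rack's underside, 100 mm below the axle; axes as the rack. At the start the rack leans about 0.35 rad (its -x end low) on the stand's blue end stop; it slips off when the grip has risen 10 mm and then swings about 0.35 rad to either side. Vials spill beyond 0.65 rad.
- stand: Fixed drain stand. Origin on the table below the axle. Steel pan 360 x 150 mm, 16 mm high; white slotted posts at y = +62 and -62 mm, 10 mm thick, 193 mm tall, carry the axle at 165 mm, along the stand's y. Blue end stop (60 mm wide, 34 mm tall) 125 mm out on the -x side. To leave sideways the rack must pass above the posts: axle higher than 300 mm.
- trough: Dryer trough, fixed: an open green box 400 mm along x, 135 mm along y, 55 mm tall, walls and floor 6 mm. A grey blower housing, as tall and 45 mm long, is joined to its +x end. Origin on the table under the middle of the open box. The rack goes in lengthwise, either way round, with 34 mm room at each end and 26 mm at each side.
- trough_rim (a point): Middle of the trough's mouth, at rim height (55 mm above the table), axes as the trough.
- table: The bench: grey top at z = 0, 1300 x 1600 mm; the rack is never to be set down on it.
- reagent: Bystander: amber bottle, 60 mm diameter, 130 mm tall. Origin under its middle.
- tub: Bystander: white jar with green cap, 64 mm diameter, 80 mm tall. Origin under its middle.
- dishes: Bystander: stack of clear dishes, 90 mm diameter, 30 mm tall. Origin under its middle.

How it is judged:
By the outcome, as a careful person would: the job done as asked, in the order asked, and still so for the second after the job is handed in, while the arm keeps its last pose, push and grip.
It also fails if it takes over 64 s, if anything falls off the work surface, if the arm or the gripper's body presses on something with over 40 N, if the wrist force passes 120 N, or if a joint passes its speed limit or range.

## Working session

There is one attempt and no reset: what is moved stays moved. The work goes in short steps, Python scripts to look and compute and a tool call to move; the robot and the scene stay as the last step left them, time stands still between calls to the robot, and variables do not carry over. Pictures are saved under pics/ and viewed, at most 10 in all, crops included, and the job is handed in when it is done.

Besides the shell and the picture viewer there is one more tool, called by a JSON object that holds its "fn" and its "kwargs", one argument or row to a line. apply_moves: Moves the arm, as the interface text tells. Its arguments: {"type":"object","properties":{"increments":{"type":"array"},"fingers":{"type":"number"},"grip_force":{"type":"number"}},"required":["increments"]}

```bash
mkdir -p pics; ls; cat > h.py <<'E'
import numpy as np, cv2
from bench import manip, camera
from scipy.spatial.transform import Rotation as R
def cam(n):
    c=camera(n); a=np.array(c["attitude"])
    c["R"]=R.from_quat(a).as_matrix() if a.size==4 else a.reshape(3,3)
    c["p"]=np.array(c["position"]); return c
def save(c,f): cv2.imwrite("pics/"+f,c["color"][:,:,::-1])
def pts(c,mask=None):
    v,u=np.nonzero((c["z_map"]>0)&(mask if mask is not None else True)); z=c["z_map"][v,u]
    P=np.stack([(u-c["cx"])/c["fx"]*z,(v-c["cy"])/c["fy"]*z,z],1)
    return P@c["R"].T+c["p"]
def hsv(c): return cv2.cvtColor(c["color"],cv2.COLOR_RGB2HSV)
E
python3 - <<'E'
from h import *
for n in("scene","side"):
    c=cam(n); save(c,n+"0.png"); print(n,c["p"],c["R"].round(3).tolist(),c["fx"],c["cx"])
print(manip.read_state())
E
```

```text
pics
scene [1.25240432 0.86642349 1.11872729] [[-0.793, 0.422, -0.44], [0.609, 0.534, -0.586], [-0.012, -0.733, -0.681]] 500.65305436976666 326.3429303868329
side [0.10175875 0.7487223  1.04952145] [[-0.841, -0.383, 0.382], [-0.541, 0.614, -0.576], [-0.014, -0.691, -0.723]] 471.6995743005118 316.266663984823
{'t': 0.1, 'joint_positions': array([-1.26926165e+00,  3.78002946e-01,  7.97526188e-02,  1.27437954e+00,
       -2.37622994e-06,  1.46046754e+00]), 'qd': array([-0.00101792, -0.00149394,  0.00157856,  0.00047565, -0.00054074,
        0.00219108]), 'joint_torque': array([ 1.32106587e-03, -4.64692283e+01,  2.70583016e+01,  1.19654994e-02,
       -9.92489367e-05, -8.35146693e-06]), 'tool_pos': array([ 0.2300927 , -0.52666346,  0.40384395]), 'tcp_rot': array([ 9.78870478e-01,  2.04479211e-01, -8.86949943e-05, -9.12468582e-04]), 'force': array([-0.0918011 , -0.2661143 , -0.58995808]), 'wrist_torque': array([-0.00240068,  0.0288172 ,  0.02674837]), 'gripper_force': 0.0, 'grip_width': 0.08547169143604313}
```

View pics/scene0.png

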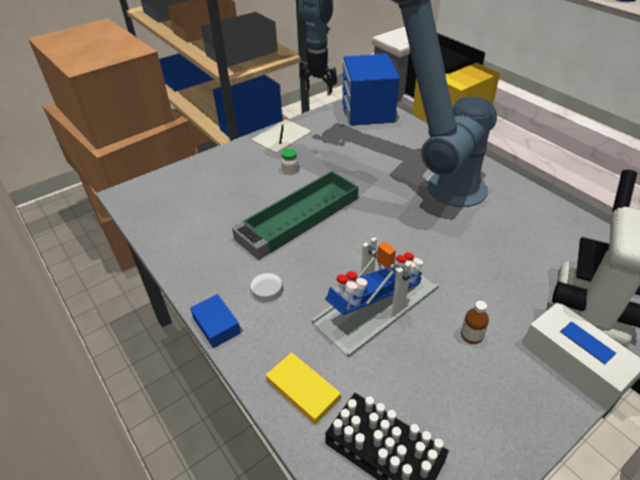

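View pics/side0.png

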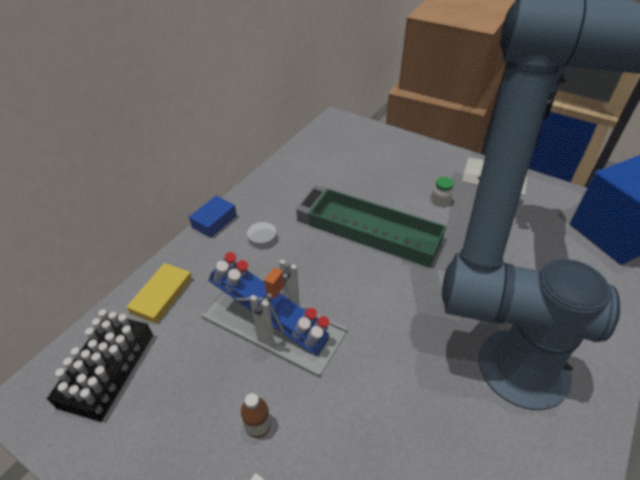

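Scene view: orange grip at (387,256), stand around (380,310), green trough (300,212) with its blower at the lower left, bottle (475,322), jar (289,160), dishes (266,287). Side view: grip (273,282), trough (378,225), blower (312,205).

```bash
cat > m.py <<'E'
from h import *
def rect(P): 
    r=cv2.minAreaRect((P[:,:2]*1000).astype(np.float32)); return np.round(r[0],1),np.round(r[1],1),round(r[2],1)
for n in("scene","side"):
    c=cam(n); H=hsv(c); h,s,v=H[...,0],H[...,1],H[...,2]
    def q(m): return pts(c,cv2.erode(m.astype(np.uint8),np.ones((2,2)))>0)
    reg=lambda P:P[(P[:,2]>.004)&(P[:,2]<.3)&(P[:,0]>.1)&(P[:,0]<.9)&(abs(P[:,1])<.7)]
    o=reg(q((h>4)&(h<17)&(s>170)&(v>120))); o=o[o[:,2]>.1]; 
    z=np.percentile(o[:,2],[2,50,98]); top=o[o[:,2]>z[2]-.006]
    print(n,"orange",len(o),z.round(3),"top",rect(top),top.mean(0).round(4), "all",rect(o))
    g=reg(q((h>60)&(h<90)&(s>100)&(v>30))); g=g[g[:,2]<.07]
    zr=np.percentile(g[:,2],[50,90,97,99.5]); rim=g[(g[:,2]>.048)]
    print(" green",len(g),zr.round(3),"rim",rect(rim),"all",rect(g))
    b=reg(q((h>105)&(h<125)&(s>150)&(v>60))); 
    A=pts(c); A=A[(np.hypot(*(A[:,:2]-top.mean(0)[:2]).T)<.2)]
    pan=A[(A[:,2]>.010)&(A[:,2]<.022)]; print(" pan",len(pan),rect(pan))
    post=A[(A[:,2]>.184)&(A[:,2]<.2)&(np.hypot(*(A[:,:2]-top.mean(0)[:2]).T)>.04)]; 
    print(" post",len(post),rect(post) if len(post)>3 else 0, post.mean(0))
E
python3 m.py
```

```text
scene orange 91 [0.21  0.215 0.219] top (array([578.3, 225.8]), array([21.1, 38.1]), 1.8) [0.5788 0.2272 0.2159] all (array([577.3, 225.7]), array([23.2, 38.3]), 1.8)
 green 2921 [0.021 0.049 0.055 0.059] rim (array([ 541.3, -303.2]), array([393. , 299.8]), 5.7) all (array([ 537.8, -303.3]), array([400. , 300.4]), 5.7)
 pan 511 (array([593.3, 224.5]), array([358.4, 153. ]), 3.2)
 post 289 (array([640.9, 226.6]), array([180.7, 137.9]), 4.2) [0.66182977 0.23132057 0.18995534]
side orange 22 [0.212 0.214 0.217] top (array([565.2, 227.8]), array([14.4, 30.3]), 0.8) [0.5671 0.2263 0.2147] all (array([565.2, 227.8]), array([14.4, 30.3]), 0.8)
 green 5 [0.069 0.07  0.07  0.07 ] rim (array([ 402.4, -451.6]), array([25.5,  3.4]), 24.2) all (array([ 402.4, -451.6]), array([25.5,  3.4]), 24.2)
 pan 546 (array([581.4, 225.6]), array([342.7, 152.7]), 3.6)
 post 296 (array([635. , 228.6]), array([175. , 136.7]), 3.6) [0.65197094 0.23274132 0.18861943]
```

```bash
cat > m2.py <<'E'
from h import *
def rect(P): 
    r=cv2.minAreaRect((P[:,:2]*1000).astype(np.float32)); return np.round(r[0],1),np.round(r[1],1),round(r[2],1)
for n in("scene","side"):
    c=cam(n); h,s,v=[hsv(c)[...,i] for i in range(3)]
    m=((h>55)&(h<95)&(s>70)&(v>15)).astype(np.uint8)
    k,l,st,ce=cv2.connectedComponentsWithStats(m); i=1+np.argmax(st[1:,4]); print(n,"green comp",st[i],ce[i].round())
    P=pts(c,l==i); rim=P[(P[:,2]>.045)&(P[:,2]<.07)]; print(" z",np.percentile(P[:,2],[1,50,90,95,99]).round(3)," rim",rect(rim)," all",rect(P[(P[:,2]<.07)&(P[:,2]>0)]))
    # rays of mask outline on the rim plane
    vv,uu=np.nonzero(l==i); d=np.stack([(uu-c["cx"])/c["fx"],(vv-c["cy"])/c["fy"],np.ones(len(uu))],1)@c["R"].T
    Q=c["p"]+d*((.055-c["p"][2])/d[:,2])[:,None]; print(" rayrim",rect(Q))
    A=pts(c); r=A[:,:2]-[.58,.226]; A=A[(abs(r[:,0])<.22)&(abs(r[:,1])<.1)]
    pan=A[(A[:,2]>.008)&(A[:,2]<.020)]; print(" pan",len(pan),rect(pan))
    po=A[(A[:,2]>.186)&(A[:,2]<.2)&(abs(A[:,0]-.58)<.06)&(abs(abs(A[:,1]-.226)-.062)<.02)]
    for sgn in(1,-1):
        t=po[(po[:,1]-.226)*sgn>0]; print(" post",len(t),t.mean(0).round(4) if len(t) else 0, rect(t) if len(t)>3 else 0)
    b=A[(A[:,2]>.06)]
    bl=pts(c,((h>105)&(h<125)&(s>150)&(v>60))); bl=bl[(abs(bl[:,0]-.58)<.2)&(abs(bl[:,1]-.226)<.09)&(bl[:,2]>.01)]
    for x0 in np.arange(.4,.76,.04):
        t=bl[abs(bl[:,0]-x0)<.02]; 
        if len(t): print("   blue x",x0.round(2),len(t),np.percentile(t[:,2],[5,50,95]).round(3))
    # bystanders: tall things on table
    A=pts(c); A=A[(A[:,2]>.012)&(A[:,2]<.3)&(A[:,0]>.2)&(A[:,0]<.95)&(abs(A[:,1])<.75)]
    g=np.zeros((150,160),np.float32); 
    np.maximum.at(g,((A[:,1]*100+75).astype(int),(A[:,0]*100).astype(int)),A[:,2])
    k,l2,st2,ce2=cv2.connectedComponentsWithStats((g>0).astype(np.uint8))
    for j in range(1,k):
        if st2[j,4]>8: print("  obj",(ce2[j]/100-[0,.75]).round(2),st2[j,2:4],g[l2==j].max().round(3))
    for w in("lo","hi"): pass
E
python3 m2.py
```

```text
scene green comp [ 244  172  114   80 3828] [302. 209.]
 z [-0.     0.017  0.051  0.054  0.057]  rim (array([ 531.1, -221.9]), array([403.5, 146.8]), 6.4)  all (array([ 530.5, -222.4]), array([404.6, 146.9]), 6.3)
 rayrim (array([ 542.4, -200.9]), array([418.8, 173.6]), 5.9)
 pan 859 (array([594.6, 226.4]), array([362.6, 155.1]), 2.0)
 post 55 [0.5713 0.2848 0.1906] (array([571. , 284.1]), array([48.5, 12.7]), 4.3)
 post 47 [0.5783 0.1617 0.1914] (array([579.5, 162.1]), array([46.2, 13.1]), 4.2)
   blue x 0.44 23 [0.018 0.034 0.05 ]
   blue x 0.48 37 [0.026 0.036 0.071]
   blue x 0.52 13 [0.065 0.086 0.088]
   blue x 0.56 170 [0.06  0.094 0.102]
   blue x 0.6 252 [0.071 0.107 0.116]
   blue x 0.64 175 [0.085 0.12  0.131]
   blue x 0.68 88 [0.097 0.109 0.141]
   blue x 0.72 59 [0.111 0.121 0.152]
  obj [ 0.25 -0.58] [5 5] 0.299
  obj [ 0.21 -0.48] [3 5] 0.299
  obj [ 0.41 -0.48] [7 8] 0.085
  obj [ 0.58 -0.23] [47 20] 0.063
  obj [ 0.81 -0.02] [10 11] 0.037
  obj [0.94 0.  ] [ 1 13] 0.053
  obj [0.22 0.06] [ 5 13] 0.3
  obj [0.62 0.24] [37 18] 0.221
  obj [0.73 0.16] [8 2] 0.021
  obj
[... 572 characters left out ...]
 51 [0.5747 0.164  0.1896] (array([574.6, 163.1]), array([46.2, 13.1]), 6.2)
   blue x 0.44 27 [0.023 0.031 0.053]
   blue x 0.48 50 [0.026 0.036 0.068]
   blue x 0.52 327 [0.046 0.081 0.088]
   blue x 0.56 280 [0.086 0.093 0.102]
   blue x 0.6 45 [0.101 0.113 0.118]
   blue x 0.64 319 [0.117 0.125 0.132]
   blue x 0.68 136 [0.104 0.132 0.138]
   blue x 0.72 27 [0.114 0.118 0.149]
  obj [ 0.4  -0.47] [7 8] 0.083
  obj [ 0.58 -0.22] [47 19] 0.06
  obj [ 0.8  -0.02] [10 10] 0.034
  obj [0.94 0.  ] [ 2 14] 0.052
  obj [0.22 0.06] [ 4 11] 0.3
  obj [0.44 0.14] [6 2] 0.018
  obj [0.58 0.24] [37 18] 0.219
  obj [0.9  0.31] [10 19] 0.037
  obj [0.85 0.55] [19 28] 0.099
  obj [0.45 0.46] [7 7] 0.131
```

```bash
cat > g.py <<'E'
import sys; from h import *
def plan(x,y,z,yaw):
    s=manip.read_state(); M=R.from_quat(s["tcp_rot"]).as_matrix(); a=np.degrees(np.arctan2(M[1,0],M[0,0]))
    d=M.T@(np.array([x,y,z])-s["tool_pos"])/.4; t=(a-yaw+180)%360-180
    print("t",round(s["t"],3),"pos",s["tool_pos"].round(4),"yaw",a.round(2),"tilt",M[:,2].round(4),"F",s["force"].round(1),"| shift",d.round(4),"turn",round(t/120,4))
if __name__=="__main__": plan(*map(float,sys.argv[1:5]))
E
python3 g.py .53 -.22 .53 93.5
```

```text
t 0.3 pos [ 0.2301 -0.5269  0.4044] yaw 23.59 tilt [-2.e-04  6.e-04 -1.e+00] F [ 0.6  0.4 -0.5] | shift [ 0.9941 -0.4032 -0.3137] turn -0.5826
```

{"fn": "apply_moves", "kwargs": {
  "increments": [
    [0,0,-0.12,0],
    [0.13,-0.05,-0.2,-0.08],
    [0.26,-0.1,-0.3,-0.16],
    [0.4,-0.16,-0.31,-0.24],
    [0.54,-0.22,-0.314,-0.32],
    [0.68,-0.28,-0.314,-0.4],
    [0.82,-0.33,-0.314,-0.48],
    [0.94,-0.38,-0.314,-0.55],
    [0.994,-0.403,-0.314,-0.583],
    [0.994,-0.403,-0.314,-0.583],
    [0.994,-0.403,-0.314,-0.583],
    [0.994,-0.403,-0.314,-0.583]
  ]
}}

```text
t: 1.8
tool_pos: [0.5293, -0.221, 0.5305]
tcp_rot: [0.686, 0.728, -0.0, 0.0]
force: [0.4, -0.3, 0.7]
grip_width: 0.0849
gripper_force: 0.0
```

```bash
python3 g.py .573 .226 .50 93.5; python3 - <<'E'
from h import *
c=cam("wrist"); save(c,"w1.png"); print(c["p"],c["R"].round(3).tolist(),c["fx"])
E
```

```text
t 1.8 pos [ 0.5293 -0.221   0.5305] yaw 93.43 tilt [-0.e+00 -4.e-04 -1.e+00] F [ 0.4 -0.3  0.7] | shift [1.109  0.176  0.0757] turn -0.0006
[ 0.52525585 -0.14887852  0.49990612] [[0.998, 0.056, 0.016], [0.058, -0.958, -0.281], [-0.0, 0.282, -0.959]] 352.99614133963917
```

View pics/w1.png

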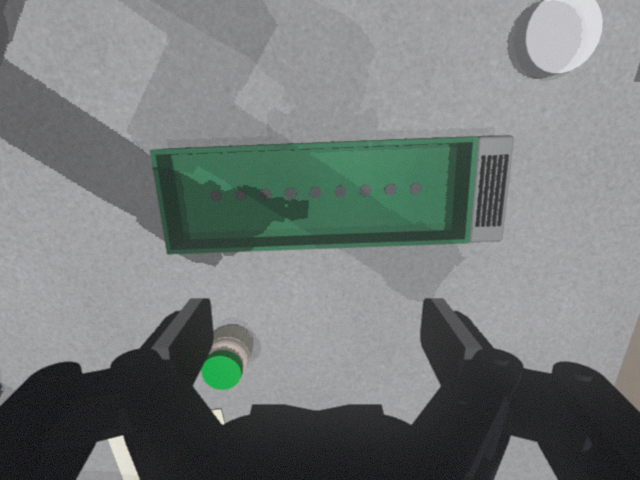

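Wrist view: trough rim corners at about (151,151), (478,138), (470,243), (168,253), with the blower at its right (+x) end, jar (225,365) and dishes (562,38).

```bash
cat > tr.py <<'E'
from h import *
c=cam("wrist"); h,s,v=[hsv(c)[...,i] for i in range(3)]
m=((h>55)&(h<95)&(s>70)&(v>15)).astype(np.uint8); m[330:]=0
k,l,st,ce=cv2.connectedComponentsWithStats(m); i=1+np.argmax(st[1:,4]); print(st[i])
P=pts(c,l==i); z=P[:,2]; print("z pct",np.percentile(z,[1,10,50,90,97,99]).round(4))
vv,uu=np.nonzero(l==i); d=np.stack([(uu-c["cx"])/c["fx"],(vv-c["cy"])/c["fy"],np.ones(len(uu))],1)@c["R"].T
for zz in(.055,):
    Q=c["p"]+d*((zz-c["p"][2])/d[:,2])[:,None]; r=cv2.minAreaRect((Q[:,:2]*1000).astype(np.float32)); print(zz,r)
rim=P[abs(z-.055)<.006]; print("depth rim",cv2.minAreaRect((rim[:,:2]*1000).astype(np.float32)))
E
python3 tr.py
```

```text
[  150   137   328   117 30113]
z pct [0.0043 0.0053 0.0067 0.0546 0.0559 0.0565]
0.055 ((527.7515869140625, -224.13922119140625), (399.77899169921875, 134.62451171875), 5.555001735687256)
depth rim ((527.6797485351562, -224.269287109375), (400.1703186035156, 134.64077758789062), 5.541968822479248)
```

{"fn": "apply_moves", "kwargs": {
  "increments": [
    [0.15,0.024,0,0],
    [0.3,0.048,0,0],
    [0.45,0.07,0,0],
    [0.6,0.094,0,0],
    [0.74,0.118,0,0],
    [0.87,0.14,0,0],
    [0.87,0.165,0,0],
    [0.87,0.176,0,0],
    [0.87,0.176,0,0],
    [0.87,0.176,0,0],
    [0.87,0.176,0,0]
  ]
}}

```text
t: 3.28
tool_pos: [0.5786, 0.1308, 0.5305]
tcp_rot: [0.685, 0.728, 0.0, 0.0]
force: [0.0, -0.1, 0.3]
grip_width: 0.0853
gripper_force: 0.0
```

```bash
python3 g.py .573 .226 .50 93.5; python3 - <<'E'
from h import *
c=cam("wrist"); save(c,"w2.png"); print(c["p"])
E
```

```text
t 3.275 pos [0.5786 0.1308 0.5305] yaw 93.48 tilt [ 2.e-04 -1.e-04 -1.e+00] F [ 0.  -0.1  0.3] | shift [0.2385 0.0005 0.0763] turn -0.0002
[0.57447579 0.20290382 0.49998076]
```

View pics/w2.png

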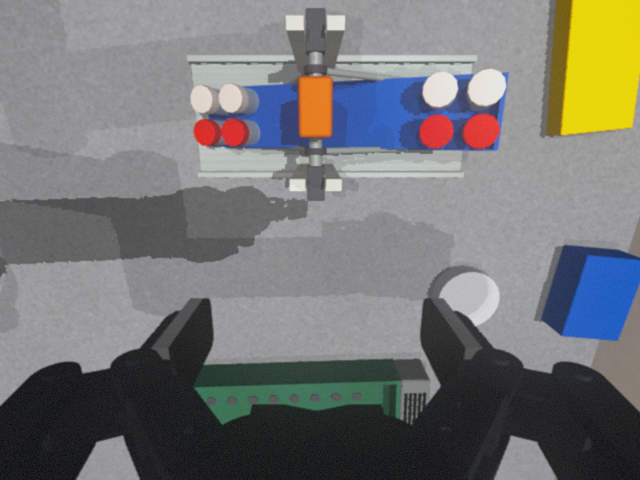

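Wrist view: orange grip at (316,107) with its axle running vertically from (316,12) to (316,197), the rack's left (-x) end low, posts at (316,35) and (316,185).

```bash
cat > gr.py <<'E'
from h import *
c=cam("wrist"); h,s,v=[hsv(c)[...,i] for i in range(3)]
m=((h>4)&(h<17)&(s>170)&(v>100)).astype(np.uint8); m[330:]=0
k,l,st,ce=cv2.connectedComponentsWithStats(m); i=1+np.argmax(st[1:,4]); print(st[i],ce[i])
P=pts(c,l==i); z=P[:,2]; zt=np.percentile(z,60); print("z",np.percentile(z,[2,20,50,80,98]).round(4))
T=P[abs(z-zt)<.004]; print("depth top",len(T),cv2.minAreaRect((T[:,:2]*1000).astype(np.float32)),T.mean(0))
# fit tilt of top plane
A=np.c_[T[:,:2],np.ones(len(T))]; print("plane",np.linalg.lstsq(A,T[:,2],rcond=None)[0].round(3))
A=pts(c); r=A[:,:2]-[.575,.226]; po=A[(A[:,2]>.188)&(A[:,2]<.2)&(abs(r[:,0])<.05)&(abs(abs(r[:,1])-.062)<.03)]
b=[po[(po[:,1]-.226)*g>0] for g in(1,-1)]
for t in b: print("post",len(t),cv2.minAreaRect((t[:,:2]*1000).astype(np.float32)))
E
python3 gr.py
```

```text
[ 299   77   33   60 1937] [315.01032525 106.1997935 ]
z [0.2154 0.2165 0.2171 0.2177 0.2187]
depth top 1929 ((572.1685180664062, 223.92149353027344), (24.537857055664062, 41.97954559326172), 3.4076874256134033) [0.57219939 0.22425891 0.217096  ]
plane [ 0.002 -0.     0.216]
post 591 ((568.5921020507812, 285.9523620605469), (45.03013610839844, 10.549588203430176), 3.379737615585327)
post 383 ((576.1156616210938, 162.6044158935547), (44.52880096435547, 9.865669250488281), 3.544389247894287)
```

```bash
python3 g.py .5722 .2243 .350 93.44
```

```text
t 3.375 pos [0.5786 0.1312 0.5305] yaw 93.51 tilt [ 2.e-04 -0.e+00 -1.e+00] F [-0.6  0.2  0. ] | shift [ 0.2334 -0.0017  0.4512] turn 0.0006
```

{"fn": "apply_moves", "kwargs": {
  "increments": [
    [0.08,-0.001,0,0],
    [0.16,-0.002,0,0.0005],
    [0.22,-0.002,0.06,0.0005],
    [0.2335,-0.002,0.14,0.0005],
    [0.2335,-0.002,0.22,0.0005],
    [0.2335,-0.002,0.3,0.0005],
    [0.2335,-0.002,0.37,0.0005],
    [0.2335,-0.002,0.42,0.0005],
    [0.2335,-0.002,0.445,0.0005],
    [0.2335,-0.002,0.4515,0.0005],
    [0.2335,-0.002,0.4515,0.0005],
    [0.2335,-0.002,0.4515,0.0005]
  ]
}}

```text
t: 4.88
tool_pos: [0.5725, 0.2249, 0.3507]
tcp_rot: [0.685, 0.728, 0.001, 0.001]
force: [0.0, -0.6, 0.2]
grip_width: 0.0855
gripper_force: 0.0
```

```bash
python3 g.py .5722 .2243 .350 93.44; python3 gr.py | tail -3; python3 - <<'E'
from h import *
a=cam("wrist");b=cam("scene"); cv2.imwrite("pics/w3.png",np.hstack([cv2.resize(a["color"],(400,300)),b["color"][180:330:,300:500].repeat(2,0).repeat(2,1)])[:,:,::-1])
E
```

```text
t 4.875 pos [0.5725 0.2249 0.3507] yaw 93.49 tilt [ 1.7e-03  4.0e-04 -1.0e+00] F [ 0.  -0.6  0.2] | shift [-0.0014 -0.0007  0.0017] turn 0.0004
plane [ 0.015 -0.234  0.264]
post 2266 ((568.3651733398438, 286.3645324707031), (45.331546783447266, 9.9684419631958), 3.3955678939819336)
post 0 ((0.0, 0.0), (0.0, 0.0), 0.0)
```

View pics/w3.png

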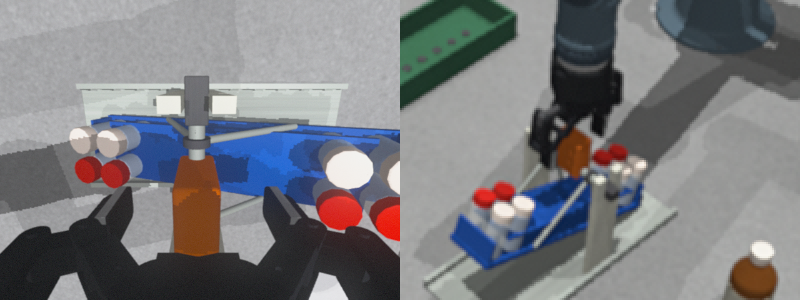

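The open fingers straddle the orange grip (197,205 in the left picture) with even gaps and clear of the vials. Closing now.

{"fn": "apply_moves", "kwargs": {
  "increments": [
    [0,0,0,0],
    [0,0,0,0],
    [0,0,0,0],
    [0,0,0,0],
    [0,0,0,0],
    [0,0,0,0],
    [0,0,0,0],
    [0,0,0,0]
  ],
  "fingers": -1,
  "grip_force": 70
}}

```text
t: 6.02
tool_pos: [0.5721, 0.2248, 0.3498]
tcp_rot: [0.685, 0.728, 0.0, 0.0]
force: [-0.6, 0.0, 1.3]
grip_width: 0.0251
gripper_force: 69.8
```

```bash
cat > sw.py <<'E'
import sys; from h import *
W=5.71
def ang(n,yaw):
    t=manip.read_state(); c=cam(n); h,s,v=[hsv(c)[...,i] for i in range(3)]
    P=pts(c,(h>105)&(h<125)&(s>150)&(v>50)); g=t["tool_pos"]; a=np.radians(yaw)
    x=(P[:,0]-g[0])*np.cos(a)+(P[:,1]-g[1])*np.sin(a); y=-(P[:,0]-g[0])*np.sin(a)+(P[:,1]-g[1])*np.cos(a); z=P[:,2]-(g[2]-.185)
    k=(abs(x)<.18)&(abs(y)<.06)&(z<-.02)&(z>-.17); x,y,z=x[k],y[k],z[k]
    th=0
    for _ in range(8): # keep points near the base level, fit z' ~ 0 slope with side term in y
        zz=-x*np.sin(th)+z*np.cos(th); xx=x*np.cos(th)+z*np.sin(th); q=(abs(zz+.088)<.03)&(abs(xx)<.17)
        if q.sum()<50: q[:]=True
        A=np.c_[xx[q],y[q],np.ones(q.sum())]; w=np.linalg.lstsq(A,zz[q],rcond=None)[0]; th+=np.arctan(w[0])
    return t["t"],th,q.sum()
if __name__=="__main__":
    yaw=float(sys.argv[1]); N=int(sys.argv[2]); names=sys.argv[3:]or["side"]
    D=[ang(names[i%len(names)],yaw) for i in range(N)]
    for d in D: print("%.3f %.4f %d"%d)
    if N>7:
        D=np.array(D); t=D[:,0]; A=np.c_[np.cos(W*t),np.sin(W*t),np.ones(N)]; f,r,_,_=np.linalg.lstsq(A,D[:,1],rcond=None)
        amp=np.hypot(f[0],f[1]); ph=np.arctan2(f[1],f[0]); T=2*np.pi/W; now=manip.read_state()["t"]
        tm=(ph/W-now)%T; print("amp %.4f offset %.4f rms %.4f now %.3f next max(+) in %.3f, min(-) in %.3f"%(amp,f[2],(r/N)**.5 if len(r) else 0,now,tm,(tm-T/2)%T))
E
python3 sw.py 3.44 4 side scene
```

```text
6.025 0.3898 1043
6.075 0.3177 833
6.125 0.3894 1030
6.175 0.3126 836
```

{"fn": "apply_moves", "kwargs": {
  "increments": [
    [0,0,-0.03,0],
    [0,0,-0.1,0],
    [0,0,-0.18,0],
    [0,0,-0.26,0],
    [0,0,-0.34,0],
    [0,0,-0.41,0],
    [0,0,-0.45,0],
    [0,0,-0.46,0],
    [0,0,-0.46,0],
    [0,0,-0.46,0]
  ]
}}

```text
t: 7.48
tool_pos: [0.5721, 0.2248, 0.5324]
tcp_rot: [0.685, 0.728, -0.001, -0.001]
force: [0.1, 0.4, -6.9]
grip_width: 0.0251
gripper_force: 71.7
```

```bash
python3 sw.py 3.44 26 side; python3 g.py .5722 .2243 .534 93.44
```

```text
7.475 0.3525 1614
7.525 0.3322 1611
7.575 0.2951 1650
7.625 0.2261 1673
7.675 0.1436 1592
7.725 0.0457 1566
7.775 -0.0488 1497
7.825 -0.1401 1353
7.875 -0.2013 1272
7.925 -0.2318 1059
7.975 -0.2686 990
8.025 -0.2905 1014
8.075 -0.2642 1011
8.125 -0.2307 1057
8.175 -0.1754 1243
8.225 -0.1192 1400
8.275 -0.0279 1484
8.325 0.0592 1575
8.375 0.1523 1593
8.425 0.2392 1684
8.475 0.2971 1618
8.525 0.3406 1601
8.575 0.3468 1625
8.625 0.3383 1641
8.675 0.2989 1656
8.725 0.2386 1664
amp 0.3203 offset 0.0236 rms 0.0121 now 8.775 next max(+) in 0.897, min(-) in 0.346
t 8.775 pos [0.5721 0.2248 0.5337] yaw 93.49 tilt [ 1.e-04 -1.e-04 -1.e+00] F [-0.4  0.3 -7. ] | shift [-0.0012  0.0001 -0.0008] turn 0.0004sw.py:21: DeprecationWarning: Conversion of an array with ndim > 0 to a scalar is deprecated, and will error in future. Ensure you extract a single element from your array before performing this operation. (Deprecated NumPy 1.25.)
  tm=(ph/W-now)%T; print("amp %.4f offset %.4f rms %.4f now %.3f next max(+) in %.3f, min(-) in %.3f"%(amp,f[2],(r/N)**.5 if len(r) else 0,now,tm,(tm-T/2)%T))
```

{"fn": "apply_moves", "kwargs": {
  "increments": [
    [0,0,0,0],
    [0,-0.055,0,0],
    [0,-0.195,0,0],
    [0,-0.28,0,0],
    [0,-0.28,0,0],
    [0,-0.28,0,0]
  ]
}}

```text
t: 9.52
tool_pos: [0.4605, 0.218, 0.534]
tcp_rot: [0.685, 0.728, 0.001, 0.0]
force: [1.2, 0.9, -7.0]
grip_width: 0.0253
gripper_force: 72.4
```

```bash
sed -i 's/(r\/N)\*\*.5 if len(r) else 0/float(np.sqrt(r.sum()\/N))/; s/    for d in D: print/    for d in D[::4]: print/' sw.py; python3 sw.py 3.44 24 side; python3 g.py .46 .2243 .534 93.44
```

```text
9.525 -0.0331 1838
9.725 0.0210 1880
9.925 0.0651 1876
10.125 0.0419 1888
10.325 -0.0236 1836
10.525 -0.0551 1815
amp 0.0586 offset 0.0075 rms 0.0021 now 10.725 next max(+) in 0.332, min(-) in 0.882
t 10.725 pos [0.4603 0.218  0.5337] yaw 93.49 tilt [ 0.e+00 -1.e-04 -1.e+00] F [ 0.4  0.1 -6.8] | shift [ 0.0159  0.0002 -0.0008] turn 0.0005
```

{"fn": "apply_moves", "kwargs": {
  "increments": [
    [-0.01,0,0,0],
    [-0.03,0,0,0],
    [-0.06,0.039,0,0],
    [-0.1,0.046,0,0],
    [-0.15,0.046,0,0],
    [-0.21,0.052,0,-0.002],
    [-0.27,0.058,0,-0.004],
    [-0.33,0.065,0,-0.006],
    [-0.39,0.071,0,-0.008],
    [-0.45,0.077,0,-0.01],
    [-0.51,0.083,0,-0.012],
    [-0.57,0.09,0,-0.014],
    [-0.63,0.096,0,-0.016],
    [-0.69,0.102,0,-0.018],
    [-0.75,0.102,0,-0.018],
    [-0.8,0.102,0,-0.018],
    [-0.84,0.102,0,-0.018],
    [-0.87,0.102,0,-0.018],
    [-0.89,0.102,0,-0.018],
    [-0.9,0.102,0,-0.018]
  ]
}}

```text
t: 13.22
tool_pos: [0.523, -0.1391, 0.5337]
tcp_rot: [0.671, 0.741, 0.0, -0.0]
force: [0.2, 0.3, -7.2]
grip_width: 0.0256
gripper_force: 72.3
```

```bash
python3 sw.py 5.55 24 side;  python3 g.py .5277 -.2242 .534 95.55
```

```text
13.225 0.0023 1137
13.425 0.0016 1122
13.625 0.0142 1144
13.825 0.0150 1116
14.025 0.0096 1124
14.225 0.0049 1162
amp 0.0048 offset 0.0072 rms 0.0029 now 14.425 next max(+) in 0.399, min(-) in 0.949
t 14.425 pos [ 0.523  -0.1389  0.5337] yaw 95.65 tilt [-0.e+00 -1.e-04 -1.e+00] F [-0.5  0.3 -5.8] | shift [-0.2134 -0.0092 -0.0008] turn 0.0009
```

{"fn": "apply_moves", "kwargs": {
  "increments": [
    [-0.01,-0.001,0,0],
    [-0.03,-0.002,0.005,0],
    [-0.06,-0.003,0.02,0],
    [-0.095,-0.004,0.045,0],
    [-0.13,-0.005,0.08,0],
    [-0.16,-0.006,0.12,0],
    [-0.185,-0.007,0.16,0],
    [-0.202,-0.008,0.2,0],
    [-0.211,-0.009,0.24,0.001],
    [-0.2135,-0.009,0.28,0.001],
    [-0.2135,-0.009,0.32,0.001],
    [-0.2135,-0.009,0.355,0.001],
    [-0.2135,-0.009,0.385,0.001],
    [-0.2135,-0.009,0.405,0.001],
    [-0.2135,-0.009,0.415,0.001],
    [-0.2135,-0.009,0.42,0.001],
    [-0.2135,-0.009,0.42,0.001],
    [-0.2135,-0.009,0.42,0.001]
  ]
}}

```text
t: 16.68
tool_pos: [0.528, -0.2243, 0.3662]
tcp_rot: [0.672, 0.74, 0.0, 0.0]
force: [-0.4, 0.8, -7.1]
grip_width: 0.0254
gripper_force: 72.4
```

```bash
python3 sw.py 5.55 24 side;  python3 g.py .5277 -.2242 .365 95.55; cat > al.py <<'E'
from h import *
# rack pose from blue points, from side and scene
for n in("side","scene"):
    c=cam(n); h,s,v=[hsv(c)[...,i] for i in range(3)]; g=manip.read_state()["tool_pos"]
    m=((h>105)&(h<125)&(s>150)&(v>40)).astype(np.uint8)
    P=pts(c,m>0); P=P[(abs(P[:,0]-g[0])<.2)&(abs(P[:,1]-g[1])<.12)&(abs(P[:,2]-(g[2]-.275))<.03)]
    print(n,len(P),np.percentile(P[:,2],[1,5,50,95,99]).round(4),cv2.minAreaRect((P[:,:2]*1000).astype(np.float32)))
    A=np.c_[P[:,:2]-P[:,:2].mean(0),np.ones(len(P))]
a=cam("wrist"); b=cam("side"); save(a,"al_w.png")
cv2.imwrite("pics/al.png",np.hstack([cv2.resize(a["color"],(400,300)),cv2.resize(b["color"][130:310,260:500],(400,300))])[:,:,::-1])
E
python3 al.py
```

```text
16.675 0.0150 901
16.875 0.0139 889
17.075 0.0161 890
17.275 0.0141 898
17.475 -0.0005 927
17.675 0.0086 902
amp 0.0065 offset 0.0105 rms 0.0035 now 17.875 next max(+) in 0.217, min(-) in 0.767
t 17.875 pos [ 0.5278 -0.2242  0.3657] yaw 95.54 tilt [ 1.e-04 -1.e-04 -1.e+00] F [-1.2  0.4 -6.5] | shift [ 0.0001 -0.0003  0.0018] turn -0.0001
side 878 [0.0815 0.0831 0.1154 0.1198 0.1205] ((522.6253662109375, -221.5880584716797), (312.5587158203125, 69.78240966796875), 5.243950843811035)
scene 803 [0.0794 0.0826 0.0911 0.1203 0.1206] ((531.6531372070312, -221.10226440429688), (321.4255676269531, 72.37250518798828), 4.867806434631348)
```

View pics/al.png

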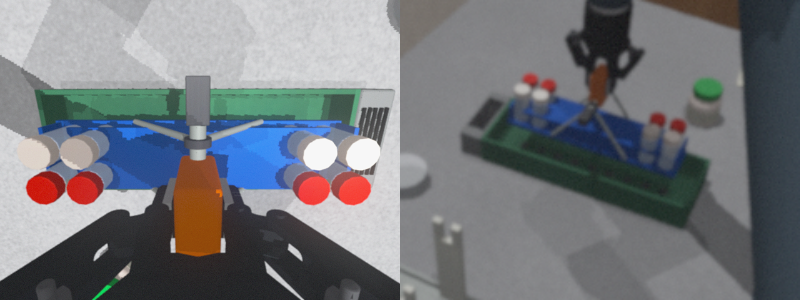

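Wrist crop: the rack lies lengthwise over the trough, evenly centred end to end, blower on the right at (375,120). The side crop also shows it level above the mouth. I'll lower it about 10 mm and measure again.

{"fn": "apply_moves", "kwargs": {
  "increments": [
    [0,0,0.003,0],
    [0,0,0.006,0],
    [0,0,0.01,0],
    [0,0,0.014,0],
    [0,0,0.018,0],
    [0,0,0.021,0],
    [0,0,0.023,0],
    [0,0,0.025,0],
    [0,0,0.025,0]
  ]
}}

```text
t: 19.2
tool_pos: [0.5278, -0.2242, 0.3557]
tcp_rot: [0.672, 0.74, -0.0, -0.0]
force: [-0.4, 0.1, -6.1]
grip_width: 0.025
gripper_force: 72.4
```

```bash
python3 sw.py 5.55 36 side;  python3 g.py .5277 -.2242 .356 95.55
```

```text
19.200 0.0185 863
19.400 0.0036 884
19.600 0.0109 866
19.800 -0.0002 877
20.000 0.0094 861
20.200 0.0201 885
20.400 0.0264 860
20.600 0.0008 866
20.800 0.0033 867
amp 0.0084 offset 0.0120 rms 0.0055 now 21.000 next max(+) in 0.392, min(-) in 0.942
t 21.0 pos [ 0.5278 -0.2242  0.3557] yaw 95.53 tilt [ 1.e-04 -1.e-04 -1.e+00] F [ 0.6 -0.9 -5.9] | shift [ 0.0001 -0.0003 -0.0006] turn -0.0001
```

{"fn": "apply_moves", "kwargs": {
  "increments": [
    [0,0,0,0],
    [0,0,0,0],
    [0,0.0023,0,0],
    [0,0.0063,0,0],
    [0,0.0063,0,0]
  ]
}}

```text
t: 21.62
tool_pos: [0.5305, -0.224, 0.3557]
tcp_rot: [0.672, 0.74, -0.0, 0.0]
force: [-0.7, -1.1, -6.0]
grip_width: 0.0252
gripper_force: 72.4
```

```bash
python3 sw.py 5.55 44 side;  python3 g.py .5277 -.2242 .356 95.55
```

```text
21.625 0.0184 856
21.825 0.0175 880
22.025 0.0096 872
22.225 0.0014 860
22.425 0.0082 872
22.625 0.0075 865
22.825 0.0064 899
23.025 0.0168 885
23.225 0.0131 861
23.425 0.0026 883
23.625 0.0067 879
amp 0.0055 offset 0.0100 rms 0.0046 now 23.825 next max(+) in 0.257, min(-) in 0.807
t 23.825 pos [ 0.5303 -0.224   0.3557] yaw 95.54 tilt [ 0.e+00 -1.e-04 -1.e+00] F [ 0.5 -0.4 -6.7] | shift [ 0.0001 -0.0066 -0.0007] turn -0.0001
```

```bash
cat > rc.py <<'E'
import sys; from h import *
N=int(sys.argv[1]); W=5.71; T=[];D=[]
for i in range(N):
    t=manip.read_state()["t"]; c=cam("side"); I=c["color"].astype(float); r=np.clip(I[...,0]-np.maximum(I[...,1],I[...,2])-40,0,None)
    h=hsv(c)[...,0]; r[(h>4)&(h<172)]=0
    if i==0: 
        g=np.array(manip.read_state()["tool_pos"])-[0,0,.19]; q=c["R"].T@(g-c["p"]); u0=int(q[0]/q[2]*c["fx"]+c["cx"]); v0=int(q[1]/q[2]*c["fy"]+c["cy"])
    w=r[v0-70:v0+70]; V,U=np.mgrid[v0-70:v0+70,0:640]
    f=lambda k:((w*k*V).sum()/(w*k).sum()); L=(U<u0-15)&(U>u0-110); Rr=(U>u0+15)&(U<u0+110)
    if i==0: print((w*L).sum(),(w*Rr).sum(),u0,v0,q[2])
    T.append(t); D.append((f(L)-f(Rr))/-(c["fx"]/q[2]*.691*.26))
T=np.array(T);D=np.array(D)
for k in(W,0):
    A=np.c_[np.cos(W*T),np.sin(W*T),np.ones(N)]; x,_,_,_=np.linalg.lstsq(A,D,rcond=None)
rms=(A@x-D).std(); P=2*np.pi/W; now=manip.read_state()["t"]; tm=(np.arctan2(x[1],x[0])/W-now)%P
print("amp %.4f rms %.4f (raw std %.4f) offs %.4f now %.3f max in %.3f min in %.3f"%(np.hypot(*x[:2]),rms,D.std(),x[2],now,tm,(tm-P/2)%P)); print((D-x[2]).round(4)[::2])
E
python3 rc.py 24
```

```text
4807.0 2458.0 377 190 1.3625932435780768Traceback (most recent call last):
  File "rc.py", line 4, in <module>
    t=manip.read_state()["t"]; c=cam("side"); I=c["color"].astype(float); r=np.clip(I[...,0]-np.maximum(I[...,1],I[...,2])-40,0,None)
                                 ~~~^^^^^^^^
  File "h.py", line 5, in cam
    c=camera(n); a=np.array(c["attitude"])
ValueError: 200 camera calls are used up
```

The cameras are used up. The last fits put the swing at about 0.005 rad. I'll finish from these numbers: one half-size trim, the 2 s dwell, a slow descent, then the 3 s dwell.

```bash
python3 g.py .5277 -.2242 .318 95.55; python3 -c "
from bench import manip
t=manip.read_state()['t'];print((24.632-t)%1.1004)"
```

```text
t 23.875 pos [ 0.5303 -0.224   0.3557] yaw 95.53 tilt [ 0.e+00 -1.e-04 -1.e+00] F [ 1.1 -0.2 -6.9] | shift [ 0.0001 -0.0066  0.0943] turn -0.0001
0.7570000000000014
```

{"fn": "apply_moves", "kwargs": {
  "increments": [
    [0,0,0,0],
    [0,0,0,0],
    [0,0,0,0],
    [0,0,0,0],
    [0,0,0,0],
    [0,-0.001,0,0],
    [0,-0.002,0,0],
    [0,-0.002,0,0],
    [0,-0.002,0,0],
    [0,-0.002,0,0],
    [0,-0.002,0,0],
    [0,-0.002,0,0],
    [0,-0.002,0,0],
    [0,-0.002,0,0],
    [0,-0.002,0,0],
    [0,-0.002,0,0],
    [0,-0.002,0,0],
    [0,-0.002,0,0],
    [0,-0.002,0,0],
    [0,-0.002,0,0]
  ]
}}

```text
t: 26.38
tool_pos: [0.5295, -0.2241, 0.3557]
tcp_rot: [0.672, 0.74, -0.0, 0.0]
force: [-0.6, -0.4, -6.1]
grip_width: 0.0254
gripper_force: 72.4
```

{"fn": "apply_moves", "kwargs": {
  "increments": [
    [0,0,0,0],
    [0,0,0,0],
    [0,0,0,0],
    [0,0,0,0],
    [0,0,0,0],
    [0,0,0,0],
    [0,0,0,0],
    [0,0,0,0],
    [0,0,0,0],
    [0,0,0,0],
    [0,0,0,0],
    [0,0,0,0],
    [0,0,0,0],
    [0,0,0,0],
    [0,0,0,0],
    [0,0,0,0]
  ]
}}

```text
t: 28.38
tool_pos: [0.5295, -0.2241, 0.3557]
tcp_rot: [0.672, 0.74, -0.0, 0.0]
force: [0.1, -1.0, -7.0]
grip_width: 0.0255
gripper_force: 72.4
```

{"fn": "apply_moves", "kwargs": {
  "increments": [
    [0,0,0.002,0],
    [0,0,0.006,0],
    [0,0,0.012,0],
    [0,0,0.019,0],
    [0,0,0.026,0],
    [0,0,0.034,0],
    [0,0,0.042,0],
    [0,0,0.05,0],
    [0,0,0.058,0],
    [0,0,0.066,0],
    [0,0,0.074,0],
    [0,0,0.082,0],
    [0,0,0.089,0],
    [0,0,0.095,0],
    [0,0,0.1,0],
    [0,0,0.104,0],
    [0,0,0.106,0],
    [0,0,0.107,0],
    [0,0,0.107,0]
  ]
}}

```text
t: 30.75
tool_pos: [0.5295, -0.2241, 0.3129]
tcp_rot: [0.672, 0.74, -0.0, 0.0]
force: [0.6, 0.2, -6.6]
grip_width: 0.025
gripper_force: 72.4
```

{"fn": "apply_moves", "kwargs": {
  "increments": [
    [0,0,0,0],
    [0,0,0,0],
    [0,0,0,0],
    [0,0,0,0],
    [0,0,0,0],
    [0,0,0,0],
    [0,0,0,0],
    [0,0,0,0],
    [0,0,0,0],
    [0,0,0,0],
    [0,0,0,0],
    [0,0,0,0],
    [0,0,0,0],
    [0,0,0,0],
    [0,0,0,0],
    [0,0,0,0],
    [0,0,0,0],
    [0,0,0,0],
    [0,0,0,0],
    [0,0,0,0]
  ]
}}

```text
t: 33.25
tool_pos: [0.5295, -0.2241, 0.3129]
tcp_rot: [0.672, 0.74, -0.0, 0.0]
force: [0.1, -0.1, -6.3]
grip_width: 0.0256
gripper_force: 72.4
```

{"fn": "apply_moves", "kwargs": {
  "increments": [
    [0,0,0,0],
    [0,0,0,0],
    [0,0,0,0],
    [0,0,0,0],
    [0,0,0,0],
    [0,0,0,0],
    [0,0,0,0],
    [0,0,0,0],
    [0,0,0,0],
    [0,0,0,0],
    [0,0,0,0],
    [0,0,0,0],
    [0,0,0,0],
    [0,0,0,0],
    [0,0,0,0],
    [0,0,0,0],
    [0,0,0,0],
    [0,0,0,0],
    [0,0,0,0],
    [0,0,0,0]
  ]
}}

```text
t: 35.75
tool_pos: [0.5295, -0.2241, 0.3129]
tcp_rot: [0.672, 0.74, -0.0, 0.0]
force: [0.5, 0.4, -6.8]
grip_width: 0.026
gripper_force: 72.4
```

```bash
python3 g.py .5277 -.2242 .313 95.55
```

```text
t 35.75 pos [ 0.5295 -0.2241  0.3129] yaw 95.53 tilt [ 0.e+00 -1.e-04 -1.e+00] F [ 0.5  0.4 -6.8] | shift [ 0.0001 -0.0046 -0.0002] turn -0.0001
```

The wrist still carries the full weight of the rack (Fz about -6.6 N), so it hangs free of the trough, and it has been held there for 5 s.

```bash
python3 -c "
from bench import manip
print(manip.close_job())"
```

```text
the job is handed in; nothing more can be done
None
```

I handed the job in at about 36 s with the rack still held in the green trough, its base about 27 mm below the rim and 22 mm above the floor; it was held about 4 s just above the rim and 5 s at depth, but the 200 camera calls ran out before the descent, so the last swing reading (about 0.005 rad) is from above the rim and only the steady wrist weight suggests it hangs free.

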